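Put the electrodes away in the bolted case

TASK

Pack the loose electrodes (metal strips and carbon rods) into the bolted storage case: lift the bolt handle out of its notch, draw the bolt back and drop the handle into the other notch, swing the lid open and lay every electrode that is on the bench flat on the padded floor inside. Then swing the lid fully shut, so that its tab drops behind the front rim, and bolt it again: slide the bolt all the way home through the staple and drop its handle into the notch it came from. Leave everything else on the bench where it is.

Things in the scene. Friction and masses are not known exactly. Their poses are not given: they have to be found in the camera images.
- case: white storage case, fixed to the bench. Origin: centre of its tray's underside; z up, -x = its front (to the robot), y along the bolt. Own axes, mm: tray 150 (x) x 250 (y), inside 134 x 234, padded grey floor at z 28, walls 8 thick, rim at z 60. In front a deck, x -130 to -75, y -125 to 62, top at z 58, carries the barrel bolt: 10 mm rod along y, axis at x -105, z 73
- guard (a point): middle of the solid block, 28 mm long, of the bolt's steel guard plate, in front of the rod: case x -121, y -21, z 73 mm. The plate spans case x -125 to -117, top at z 87 mm, with a 14 mm wide notch on each side of the block: closed notch centred at case y 0, open notch at y -42 mm. Straps over the rod at case y 22 and -66 mm reach z 86
- bolt (a joint): the bolt's slide, m: 0 = fully home, through the staple on the lid (holds it shut); 0.042 = fully drawn back, towards the case's -y (lid free). End stops at both ends, exactly at the notches; about 0.8 N of friction. It slides only while bolt_handle is lifted beyond about 0.75, clear of the block
- bolt_handle (a joint): the handle's turn about the rod, rad: 0 = down in a notch, pointing to the case's front and 20 degrees (0.35 rad) above level; grows as it is lifted, stop at 1.15 (nearly upright). Let go, it falls down by its own weight
- bolt_knob (a point): centre of the bolt handle's dark steel knob (18 mm diameter, 18 mm long, on an 8 mm stem), 40 mm from the rod's axis: case x = -0.105 - 0.040 cos(0.35 + bolt_handle), y = -bolt, z = 0.073 + 0.040 sin(0.35 + bolt_handle), in m. It can be pinched from above, across along the case's y
- lid (a joint): the lid's hinge, rad: 0 = fully shut, tab behind the front rim; grows as the front edge rises, stop at 1.9. The stiff hinge keeps the lid where it is left; moving it takes 1 to 4 N at the pull. Hinge line along y at case x 75, z 60 mm. Lid 6 mm thick; near its front edge a 90 mm wide tab hangs 12 mm below it; a steel tongue with the staple juts 45 mm from its front edge at y 38 to 58 and lies under the bolt
- lid_pull (a point): grip point on the lid's pull, a dark steel tongue 24 mm wide (y) and 10 mm thick that sticks out 40 mm from the lid's front edge; mid-thickness, 23 mm out from the edge, 173 mm from the hinge line. Lid shut: at case (-0.098, 0.105, 0.063) m, moving on an arc about the hinge line. It can be pinched across its width from above and swung, turning between the fingers
- copper_strip: copper-coloured electrode strip, 100 mm long, 20 mm wide, slightly bent so that it stands 11 mm high, lying flat. Origin: centre of the underside; long axis = own y, z up. May be absent
- zinc_strip: grey zinc electrode strip, 100 mm long, 20 mm wide, slightly bent so that it stands 11 mm high, lying flat. Origin: centre of the underside; long axis = own y, z up. May be absent
- carbon_rod_1: black carbon electrode rod with a pale metal cap at one end, 110 mm long, 8 mm wide, 9 to 10 mm high, lying flat. Origin: centre of the underside; long axis = own y, z up. May be absent
- carbon_rod_2: black carbon electrode rod with a pale metal cap at one end, 110 mm long, 8 mm wide, 9 to 10 mm high, lying flat. Origin: centre of the underside; long axis = own y, z up. May be absent
- eraser: blue and white eraser, 21x44x12 mm, among the electrodes; to be left alone
- sharpener: metal pencil sharpener, 15x25x13 mm; to be left alone
- matchbox: matchbox, 36x54x15 mm; to be left alone
- marker: white marker pen with black cap, 12x138x15 mm, lying towards the right edge; to be left alone
There are look-alikes about, which are no part of the job. Leave any pink, red or yellow look-alike of the copper_strip alone.

How it is judged (in metres and radians):
On the way, in this order (a step that is already met when the one before it is completed fails the run):
1. the bolt is drawn back and its handle lies in the open notch (value of joint bolt above 0.036 m and value of joint bolt_handle below 0.25 rad), for 0.2 s.
2. the lid is swung open (value of joint lid above 1 rad), for 0.2 s.
3. every electrode lies inside the case, the lid still open (x of copper_strip in the frame of case between -0.067 and 0.067 m and y of copper_strip in the frame of case between -0.117 and 0.117 m and z of copper_strip in the frame of case between 0.015 and 0.046 m and x of zinc_strip in the frame of case between -0.067 and 0.067 m and y of zinc_strip in the frame of case between -0.117 and 0.117 m and z of zinc_strip in the frame of case between 0.015 and 0.046 m and x of carbon_rod_1 in the frame of case between -0.067 and 0.067 m and y of carbon_rod_1 in the frame of case between -0.117 and 0.117 m and z of carbon_rod_1 in the frame of case between 0.015 and 0.046 m and x of carbon_rod_2 in the frame of case between -0.067 and 0.067 m and y of carbon_rod_2 in the frame of case between -0.117 and 0.117 m and z of carbon_rod_2 in the frame of case between 0.015 and 0.046 m and value of joint lid above 0.5 rad), for 0.3 s.
4. the lid is fully shut (x of copper_strip in the frame of case between -0.067 and 0.067 m and y of copper_strip in the frame of case between -0.117 and 0.117 m and z of copper_strip in the frame of case between 0.015 and 0.046 m and x of zinc_strip in the frame of case between -0.067 and 0.067 m and y of zinc_strip in the frame of case between -0.117 and 0.117 m and z of zinc_strip in the frame of case between 0.015 and 0.046 m and x of carbon_rod_1 in the frame of case between -0.067 and 0.067 m and y of carbon_rod_1 in the frame of case between -0.117 and 0.117 m and z of carbon_rod_1 in the frame of case between 0.015 and 0.046 m and x of carbon_rod_2 in the frame of case between -0.067 and 0.067 m and y of carbon_rod_2 in the frame of case between -0.117 and 0.117 m and z of carbon_rod_2 in the frame of case between 0.015 and 0.046 m and value of joint lid below 0.03 rad), for 0.2 s.
At the end, for the whole second after the job is handed in: every electrode lies at rest inside the tray (underside under 18 mm above the padded floor), the lid is shut within 0.03 rad, the bolt is home within 6 mm with its handle down in the closed notch (under 0.25 rad), and the eraser, sharpener, matchbox and marker are within 30 mm of where they were (all of step 4 and value of joint bolt below 0.006 m and value of joint bolt_handle below 0.25 rad and linear speed of each of copper_strip, zinc_strip, carbon_rod_1, carbon_rod_2 below 0.02 m/s and distance of each of eraser, sharpener, matchbox, marker from where it was at the start of the episode below 0.03 m); the robot touches nothing.
It fails at once if a bystander is pushed or carried off (distance of any of eraser, sharpener, matchbox, marker from where it was at the start of the episode above 0.05 m).
Of copper_strip, zinc_strip, carbon_rod_1, carbon_rod_2 only 2 to 4 are there at a start; the rules pass over those that are not, and their reading is None.
At some moment in a run one of copper_strip, zinc_strip, carbon_rod_1, carbon_rod_2 may be knocked a few centimetres aside while the robot is not near it.
Once in a run the grip may slacken for a moment while it holds something.
It also fails if it takes over 210 s, if anything falls off the work surface, if the arm or the gripper's body presses on something with over 40 N, if the wrist force passes 120 N, or if a joint passes its speed limit or range.

ROBOT

A 6-joint arm with a two-finger parallel gripper is mounted at the origin on a cart in front of the work surface, level with it; the furniture and walls round the work are solid. World frame = base frame: x ahead of the robot, y to its left, z up, the work surface at z = 0. Lengths are in mm, angles in rad, forces in N, time in s.
With the tool pointing down it reaches from about 350 to 775 mm from the base axis. Payload 7.3 kg.
Tool frame: the origin (TCP) lies on the front face of the gripper's body, between the roots of the fingers; the fingertips stand 66 mm ahead of it and the grasp point (between the pads) lies 47 mm ahead of it (bot.tip_extent is the distance from the TCP to the fingertips, in mm); z points along the fingers, y is the line along which they close (so a half turn about z gives the same grasp; the last joint's range is limited). The gripper opens to 92 mm and grips with 3 to 60 N. Pads are 19 mm wide; open, the fingers measure 130 mm over their backs; the gripper's body (75 mm by 190 mm) begins 47 mm behind the grasp point.
Start: joints at [-1.384, 0.342, 1.524, -0, 1.275, -0.146], TCP at [171.534, -496.2, 292.241] pointing down, gripper open.
Joint ranges: [-2.53, 2.53], [-0.77, 2.02], [0.04, 2.7], [-1, 4.14], [0.28, 2.66], [-3.11, 3.11]. Speed limits (rad/s): [2.57, 2.57, 3.14, 3.14, 3.14, 3.14].

INTERFACE

Orientations are given as [roll, pitch, yaw] about the fixed x, y, z axes, in that order (R = Rz(yaw) Ry(pitch) Rx(roll)).
In Python, from plant import readout, viewer, order, bot gives the robot as it stands.
- The arm moves only by the shell command python3 -m creep 'ROWS'. ROWS is text: rows parted by semicolons, each of 7 numbers parted by spaces: the shift along the world's x, y, z in m, then the turn, a rotation vector about the world's x, y, z in rad, then the opening in per cent of the stroke, from 0 (shut) to 100 (fully open). A call has 1 to 8 rows; each row shifts and turns the commanded pose from where the row before left it; what a row does not reach is not made up. A row lasts 1/12 s, in which the tool goes at most 41.7 mm and 7.16 degrees, less where a joint would pass 70% of its speed; a pose out of reach is approached as far as the arm can. A call is refused whole if a number of a shift passes 0.0417 or a number of a turn 0.125, either way. A call with a gripper value outside its range is refused whole. The fingers move at their own pace and stop on an object; the grip force is fixed at half the most. Time passes only in rows, so rows that do not move let the fingers close. It gives the time, the measured TCP pose, the force, the opening and the grip force at its end, in the units of the state.
- readout.get_obs(): the state, without advancing time (a new reading comes with each control period).
- viewer.capture(name): name is "side" or "top" or "wrist"; returns the picture (480x640x3 uint8, red, green, blue); there is no depth.
- viewer.camera_info(name): a dict with "fx", "fy", "cx", "cy" (pixels), "origin" and "rotation" of the camera in the world. Camera axes: x right, y up, looking along -z (the intrinsics and any distortion apply to the point x, -y, -z); pixel columns grow to the right and rows downward; lengths in mm; the calibration is good to about 2 mm. A picture is of the moment at which its call begins: read the wrist's pose just before it. camera_info takes no time and is no camera call; for the wrist camera it gives the pose at the moment of the call.
- order.close_job(): hands the job in; it is judged then, once.
The state is a dict: "time": time; "joint_positions": joint angles; "dq": joint speeds; "tau": joint torques, N m; "tool_pos": TCP position; "tcp_rot": TCP orientation; "contact_force": force on the tool from outside, world axes, zero at the start; "moment": the same for the moment, N m; "grip_width": finger opening in mm; "finger_force": force on a finger pad.
Only numpy, scipy, OpenCV 4.12 (cv2) and the standard library are available. Lean on these libraries where they do the work, as an engineer would, in place of code of your own. Each camera call takes 0.05 s, during which the arm holds its last target. There are 200 camera calls.

## Working session

There is one attempt and no reset: what is moved stays moved. The work goes in short steps, Python scripts to look and compute and a shell command to move; the robot and the scene stay as the last step left them, time stands still between calls to the robot, and variables do not carry over. Pictures are saved under pics/ and viewed, at most 14 in all, crops included, and the job is handed in when it is done.

```bash
ls; mkdir -p pics; cat > h.py <<'E'
import numpy as np, cv2
from plant import readout, viewer, order, bot
def snap(cam,name,crop=None,scale=1):
    im=viewer.capture(cam)[:,:,::-1].copy()
    cv2.imwrite(f'pics/{name}_raw.png',im)
    if crop: 
        x0,y0,x1,y1=crop; im=im[y0:y1,x0:x1]
    if scale!=1: im=cv2.resize(im,None,fx=scale,fy=scale,interpolation=cv2.INTER_CUBIC)
    cv2.imwrite(f'pics/{name}.png',im)
def ray(ci,u,v):
    K=np.array([[ci['fx'],0,ci['cx']],[0,ci['fy'],ci['cy']],[0,0,1.]])
    d=ci.get('distortion'); d=np.zeros(5) if d is None else np.array(d,float)
    p=cv2.undistortPoints(np.array([[[u,v]]],float),K,d)[0,0]
    return np.array(ci['rotation'])@np.array([p[0],-p[1],-1.])
def pt(ci,u,v,z):
    o=np.array(ci['origin']); r=ray(ci,u,v); return o+r*(z-o[2])/r[2]
def proj(ci,P):
    q=np.array(ci['rotation']).T@(np.array(P,float)-np.array(ci['origin']))
    return ci['cx']-ci['fx']*q[0]/q[2], ci['cy']+ci['fy']*q[1]/q[2]
E
python3 - <<'E'
from h import *
for c in ('top','side','wrist'): print(viewer.camera_info(c))
print(readout.get_obs())
snap('top','t0'); snap('side','s0')
E
```

```text
pics
{'fx': 459.60142153501283, 'fy': 459.60142153501283, 'cx': 328.29082437128517, 'cy': 237.62435269486727, 'origin': array([ 473.28307991, -149.33653689, 1024.86291744]), 'rotation': array([ 0.09197044,  0.00871163, -1.56838117])}
{'fx': 463.48805018880097, 'fy': 463.48805018880097, 'cx': 321.8575054135997, 'cy': 247.86338915313542, 'origin': array([444.80727758, 706.38983066, 863.8938178 ]), 'rotation': array([ 0.8258914 , -0.00643248, -3.00936326])}
{'fx': 380.10342757876, 'fy': 380.10342757876, 'cx': 315.3357265219275, 'cy': 240.01503756699216, 'origin': array([ 247.79670207, -471.08984214,  383.74892847]), 'rotation': array([-3.00838977e-01,  1.11552009e-03, -1.23952828e+00])}
{'time': 0.0, 'joint_positions': array([-1.38398794e+00,  3.42786524e-01,  1.52502689e+00, -3.05420330e-05,
        1.27542374e+00, -1.46005687e-01]), 'dq': array([-0.0004297 ,  0.00055947, -0.0004651 ,  0.00109748,  0.00016045,
       -0.00058995]), 'tau': array([ 5.72531353e-04, -4.31241417e+01, -2.44220048e+01,  7.18861562e-02,
        5.58011059e-02, -1.41264632e-04]), 'tool_pos': array([ 171.47173221, -495.87541954,  291.50833314]), 'tcp_rot': array([-3.13996140e+00, -2.10359814e-04,  3.32822815e-01]), 'contact_force': array([ 0.04733384, -0.36150603,  0.52718233]), 'moment': array([-0.02020408,  0.02562159,  0.02218052]), 'finger_force': 0.0, 'grip_width': 91.7078133916369}
```

```bash
python3 - <<'E'
s=open('h.py').read()
s=s.replace("import numpy as np, cv2\n","import numpy as np, cv2\nfrom scipy.spatial.transform import Rotation as Ro\n")
s=s.replace("np.array(ci['rotation'])","Ro.from_euler('xyz',ci['rotation']).as_matrix()")
open('h.py','w').write(s)
E
```

```text
(no output)
```

View pics/t0.png

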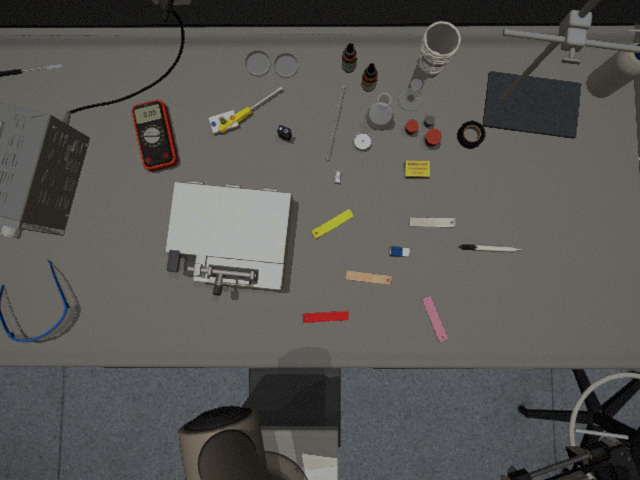

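View pics/s0.png

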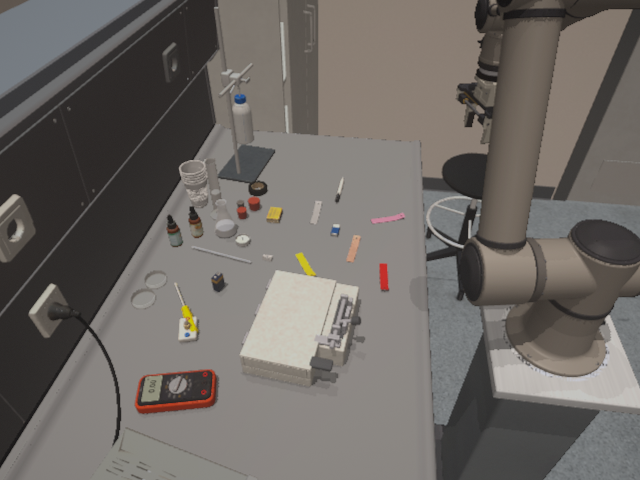

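```bash
python3 - <<'E'
import cv2
im=cv2.imread('pics/t0_raw.png')
cv2.imwrite('pics/t0c.png',cv2.resize(im[170:330,150:450],(0,0),fx=2.66,fy=2.66,interpolation=cv2.INTER_CUBIC))
E
```

```text
(no output)
```

View pics/t0c.png

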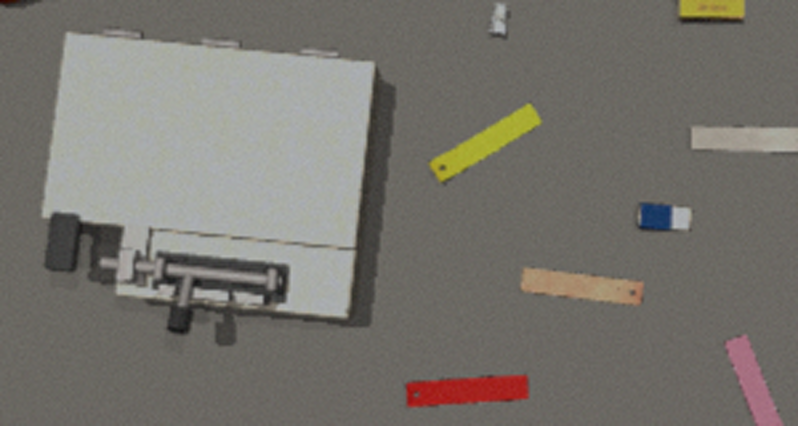

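```bash
cat > fit0.py <<'E'
from h import *
from scipy.optimize import least_squares
ci=viewer.camera_info('top')
f=lambda x,y:(150+x/2.66,170+y/2.66)
L=[((75,125,66),(66,33)),((75,-125,66),(377,62)),((-75,-125,66),(355,248)),((-75,125,66),(43,215)),((-130,-125,58),(349,318)),((-142.6,0,88),(180,317))]
def res(p):
    c,s=np.cos(p[2]),np.sin(p[2]); r=[]
    for P,q in L:
        w=(p[0]+c*P[0]-s*P[1],p[1]+s*P[0]+c*P[1],P[2]); r+=list(np.subtract(proj(ci,w),f(*q)))
    return r
s=least_squares(res,[450,0,0]); print(s.x,np.round(s.fun,1))
for n,(a,b),z in [('copA',f(523,280),0),('copB',f(642,292),0),('copC',f(582,286),5),('eraser',f(665,217),6),('red',f(467,391),3),('yel',f(486,143),3)]: print(n,pt(ci,a,b,z).round(1))
for n,(a,b) in dict(zincA=(410,222),zincB=(455,223),zC=(432,222.5),match=(417,169),marker=(490,249),sharp=(338,178)).items(): print(n,pt(ci,a,b,4).round(1))
E
python3 fit0.py
```

```text
[ 5.94564199e+02  6.87428297e+01 -9.95643574e-02] [ 0.  -1.2 -0.  -0.5  0.4  0.2 -0.8  0.5  0.1  0.2  0.2  0.8]
copA [ 483.9 -181.1    0. ]
copB [ 474.1 -280.3    0. ]
copC [ 479.  -229.9    5. ]
eraser [ 536.4 -299.3    6. ]
red [ 392.3 -134.6    3. ]
yel [ 598.7 -150.     3. ]
zincA [ 602.8 -322.7    4. ]
zincB [ 600.7 -422.9    4. ]
zC [ 601.7 -371.7    4. ]
match [ 723.4 -340.2    4. ]
marker [ 542.7 -499.1    4. ]
sharp [ 702.6 -161.8    4. ]
```

```bash
python3 -m creep '.022 .028 0 0 0 0 100;.022 .028 0 0 0 0 100;.022 .028 0 0 0 0 100;.022 .028 0 0 0 0 100;.022 .028 0 0 0 0 100;.022 .028 0 0 0 0 100;.022 .028 0 0 0 0 100;.022 .028 0 0 0 0 100' && python3 -m creep '.011 .035 0 0 0 -.054 100;.011 .035 0 0 0 -.054 100;.011 .035 0 0 0 -.054 100;.011 .035 0 0 0 -.054 100;.011 .035 0 0 0 -.054 100;.011 .035 0 0 0 -.054 100;.011 .035 0 0 0 -.054 100;.011 .035 0 0 0 -.054 100' && python3 -m creep '.008 .035 -.02 0 0 0 60;.008 .035 -.02 0 0 0 60;0 0 -.02 0 0 0 60;0 0 0 0 0 0 60'; python3 - <<'E'
from h import *
o=readout.get_obs(); print(o['tool_pos'],o['tcp_rot'],o['grip_width'])
print(viewer.camera_info('wrist')); snap('wrist','w1')
E
```

```text
time: 0.77
tool_pos: [348.2, -270.5, 292.1]
tcp_rot: [-3.141, 0.0, 0.333]
contact_force: [1.3, -0.4, 0.7]
grip_width: 91.6
finger_force: 0.0
time: 1.43
tool_pos: [435.5, 9.7, 292.1]
tcp_rot: [3.142, 0.0, -0.102]
contact_force: [0.4, -0.8, -1.1]
grip_width: 92.2
finger_force: 0.0
time: 1.77
tool_pos: [449.5, 79.6, 228.7]
tcp_rot: [3.141, 0.008, -0.095]
contact_force: [-1.3, -0.8, -0.2]
grip_width: 69.8
finger_force: 0.0
[449.510054    79.55638488 228.73238188] [ 3.14069145  0.00752073 -0.09525424] 69.81725956000604
{'fx': 380.10342757876, 'fy': 380.10342757876, 'cx': 315.3357265219275, 'cy': 240.01503756699216, 'origin': array([530.57634204,  70.49474655, 320.29732487]), 'rotation': array([-3.08466790e-01, -1.00177253e-03, -1.66755195e+00])}
```

View pics/w1.png

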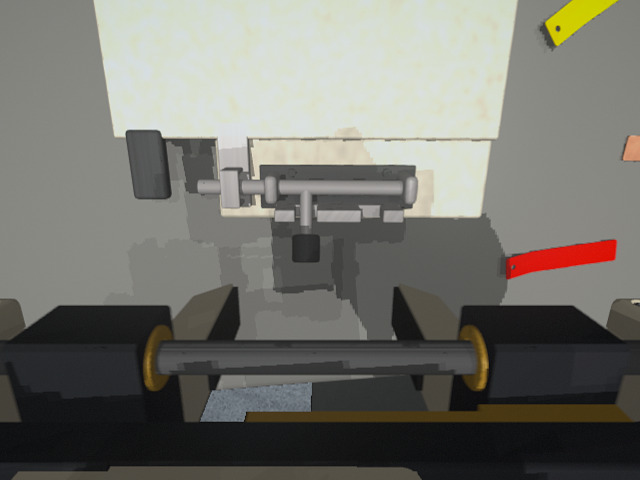

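```bash
cat > cf.py <<'E'
from h import *
from scipy.optimize import least_squares
def fitcase(ci,L,x0=(594.6,68.7,-.0996)):
    def res(p):
        c,s=np.cos(p[2]),np.sin(p[2]); r=[]
        for P,q in L:
            w=(p[0]+c*P[0]-s*P[1],p[1]+s*P[0]+c*P[1],P[2]); r+=list(np.subtract(proj(ci,w),q))
        return r
    s=least_squares(res,x0); return s.x,np.round(s.fun,1)
E
python3 - <<'E'
from cf import *
print(fitcase(viewer.camera_info('wrist'),[((-75,125,66),(113,137)),((-75,-125,66),(499,137)),((-142.6,0,86.7),(306,248)),((-130,-125,58),(481,216)),((-121,-21,87),(338,216))]))
print(pt(viewer.camera_info('wrist'),306,248,87))
E
```

```text
(array([ 5.95142021e+02,  6.89981333e+01, -9.79363589e-02]), array([ 1. ,  1.1, -1.6,  0.9, -0.1, -1.6,  0.2,  0.8,  0.6, -1.7]))
[452.2289665   82.94686064  87.        ]
```

```bash
python3 -m creep '.002 .002 -.03 0 0 0 45;.001 .001 -.03 0 0 -.003 45;0 0 -.027 0 0 0 45;0 0 0 0 0 0 45;0 0 0 0 0 0 45' && python3 -m creep '0 0 0 0 0 0 0;0 0 0 0 0 0 0;0 0 0 0 0 0 0;0 0 0 0 0 0 0;0 0 0 0 0 0 0;0 0 0 0 0 0 0'
```

```text
time: 2.23
tool_pos: [454.6, 79.8, 145.7]
tcp_rot: [3.141, 0.001, -0.104]
contact_force: [-0.1, -0.8, 0.1]
grip_width: 41.8
finger_force: 0.0
time: 2.73
tool_pos: [455.5, 81.9, 146.6]
tcp_rot: [-3.139, -0.003, -0.103]
contact_force: [0.6, 7.4, 5.0]
grip_width: 16.9
finger_force: 30.0
```

```bash
python3 -m creep '.0018 0 .0036 0 0 0 0;.0018 0 .0036 0 0 0 0;.0024 0 .0032 0 0 0 0;.0024 0 .0032 0 0 0 0;.003 0 .0027 0 0 0 0;.003 0 .0027 0 0 0 0;.0035 0 .002 0 0 0 0;.0035 0 .002 0 0 0 0' && python3 -m creep '.0038 0 .0013 0 0 0 0;.0038 0 .0013 0 0 0 0;0 0 0 0 0 0 0' ; python3 - <<'E'
from h import *
snap('wrist','w2')
E
```

```text
time: 3.4
tool_pos: [475.3, 80.4, 168.5]
tcp_rot: [3.14, 0.002, -0.102]
contact_force: [-3.4, -0.8, -1.5]
grip_width: 16.4
finger_force: 30.0
time: 3.65
tool_pos: [484.3, 80.3, 171.5]
tcp_rot: [3.141, -0.001, -0.102]
contact_force: [-4.3, -0.7, 0.9]
grip_width: 15.6
finger_force: 30.0
```

View pics/w2.png

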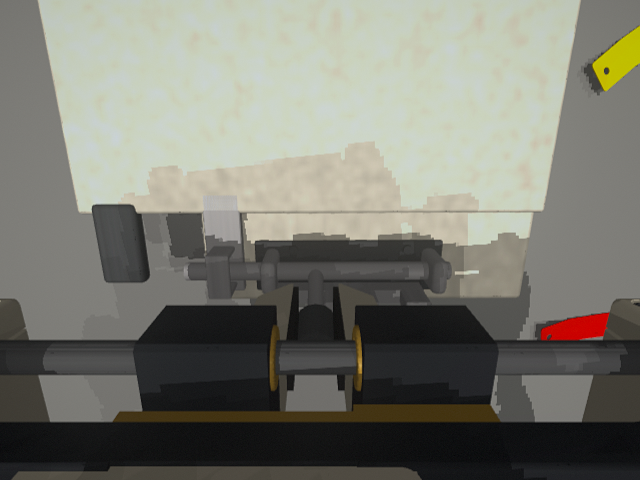

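```bash
python3 -m creep '-.0007 -.007 0 0 0 0 0;-.0007 -.007 0 0 0 0 0;-.0007 -.007 0 0 0 0 0;-.0007 -.007 0 0 0 0 0;-.0007 -.007 0 0 0 0 0;-.0007 -.007 0 0 0 0 0;-.0002 -.001 0 0 0 0 0;0 0 0 0 0 0 0'; python3 - <<'E'
from h import *
snap('wrist','w3')
E
```

```text
time: 4.37
tool_pos: [479.3, 39.7, 171.1]
tcp_rot: [-3.136, -0.001, -0.105]
contact_force: [-2.2, 17.1, 5.4]
grip_width: 15.5
finger_force: 30.0
```

View pics/w3.png

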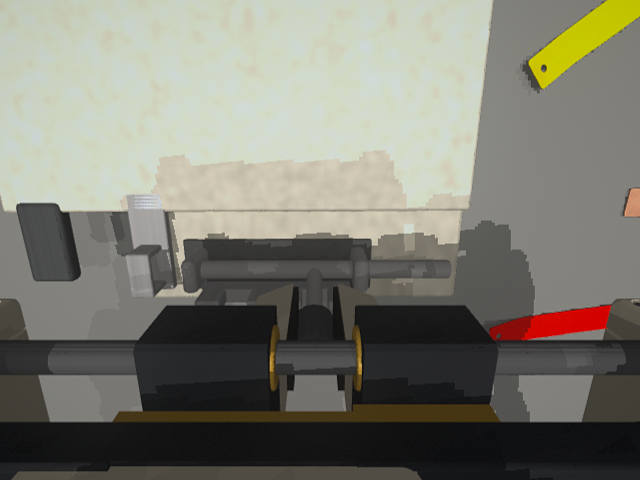

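```bash
python3 -m creep '-.0038 .0006 -.0013 0 0 0 0;-.0038 .0003 -.0013 0 0 0 0;-.0035 .0003 -.002 0 0 0 0;-.0035 .0003 -.002 0 0 0 0;-.003 .0003 -.0027 0 0 0 0;-.003 .0003 -.0027 0 0 0 0;-.0024 .0002 -.0032 0 0 0 0;-.0024 .0002 -.0032 0 0 0 0' && python3 -m creep '-.0018 0 -.0036 0 0 0 0;-.0018 0 -.0036 0 0 0 0;0 0 -.001 0 0 0 0;0 0 0 0 0 0 0;0 0 0 0 0 0 0' && python3 -m creep '0 0 0 0 0 0 45;0 0 0 0 0 0 45;0 0 0 0 0 0 45;0 0 .03 0 0 0 45;0 0 .03 0 0 0 45;0 0 .03 0 0 0 45;0 0 .02 0 0 0 45;0 0 0 0 0 0 45'; python3 - <<'E'
from h import *
print(viewer.camera_info('wrist'));snap('wrist','w4')
E
```

```text
time: 5.08
tool_pos: [458.8, 41.4, 155.8]
tcp_rot: [-3.137, -0.014, -0.104]
contact_force: [3.3, 11.1, 47.4]
grip_width: 3.2
finger_force: 32.5
time: 5.5
tool_pos: [458.2, 41.1, 154.2]
tcp_rot: [-3.138, -0.026, -0.104]
contact_force: [-8.8, 13.6, 81.3]
grip_width: 2.9
finger_force: 45.2
time: 6.17
tool_pos: [452.9, 39.3, 258.7]
tcp_rot: [3.141, -0.011, -0.103]
contact_force: [0.6, -0.5, 0.2]
grip_width: 40.9
finger_force: 0.0
{'fx': 380.10342757876, 'fy': 380.10342757876, 'cx': 315.3357265219275, 'cy': 240.01503756699216, 'origin': array([532.14302392,  29.83103825, 351.76293473]), 'rotation': array([-2.89640871e-01, -4.47645366e-04, -1.67481349e+00])}
```

View pics/w4.png

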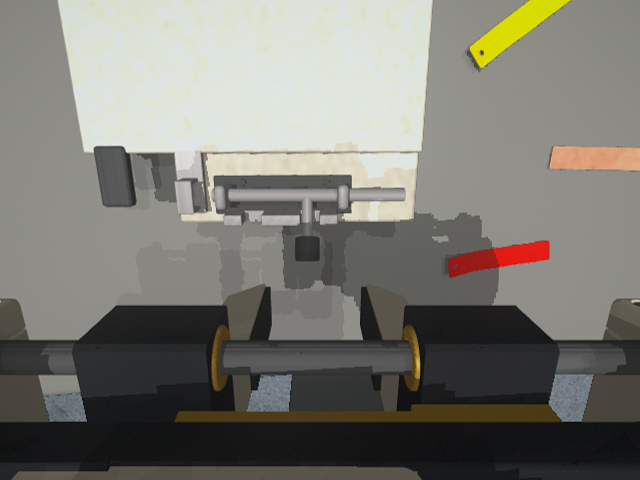

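```bash
cat >> cf.py <<'E'
C0=np.array([595.,69.,-.098])
def w(P):
    c,s=np.cos(C0[2]),np.sin(C0[2]); return np.array([C0[0]+c*P[0]-s*P[1],C0[1]+s*P[0]+c*P[1],P[2]])
def inv(P):
    c,s=np.cos(C0[2]),np.sin(C0[2]); d=np.array(P)-[C0[0],C0[1],0]; return np.array([c*d[0]+s*d[1],-s*d[0]+c*d[1],d[2]])
E
python3 - <<'E'
from cf import *
ci=viewer.camera_info('wrist')
print(inv(pt(ci,307,248,86.7)))
print(w([-98,105,63]),readout.get_obs()['tool_pos'])
for a in (.02,.5,1,1.2): print(a, w([75-173*np.cos(a)-3*0,105,63+173*np.sin(a)]).round(1))
E
```

```text
[-144.72197796  -38.67091493   86.7       ]
[507.74375653 183.08482798  63.        ] [451.87199953  39.50523157 256.35354135]
0.02 [507.8 183.1  66.5]
0.5 [528.8 181.  145.9]
1 [586.9 175.3 208.6]
1.2 [617.5 172.3 224.2]
```

```bash
python3 - <<'E'
from cf import *
ci=viewer.camera_info('wrist')
print(proj(ci,w([-95,105,68])),proj(ci,w([-115,105,68])),proj(ci,w([-105,58,58])))
a=np.arange(0,1.53,.1)
p=np.array([w([75-173*np.cos(t)+3*np.sin(t),105,60+173*np.sin(t)+3*np.cos(t)]) for t in a])
print((np.diff(p,axis=0)/1000).round(4).tolist())
E
python3 -m creep '.014 .034 0 0 0 .004 40;.014 .034 0 0 0 0 40;.014 .034 0 0 0 0 40;.014 .034 0 0 0 0 40;0 .007 -.03 0 0 0 40;0 0 0 0 0 0 40'
```

```text
(np.float64(111.37525464056381), np.float64(177.0041770250557)) (np.float64(115.67365189047746), np.float64(203.7796733460103)) (np.float64(181.2916638736539), np.float64(188.0085261491882))
[[0.0012, -0.0001, 0.0173], [0.0029, -0.0003, 0.0171], [0.0045, -0.0004, 0.0167], [0.0062, -0.0006, 0.0161], [0.0078, -0.0008, 0.0154], [0.0092, -0.0009, 0.0146], [0.0107, -0.001, 0.0136], [0.0119, -0.0012, 0.0124], [0.0131, -0.0013, 0.0112], [0.0142, -0.0014, 0.0098], [0.0151, -0.0015, 0.0083], [0.0158, -0.0016, 0.0068], [0.0164, -0.0016, 0.0052], [0.0169, -0.0017, 0.0035], [0.0171, -0.0017, 0.0018]]
time: 6.72
tool_pos: [504.6, 184.6, 218.5]
tcp_rot: [3.139, 0.008, -0.095]
contact_force: [-1.5, -0.5, -1.6]
grip_width: 37.1
finger_force: 0.0
```

```bash
python3 -m creep '.002 -.001 -.03 0 0 0 40;.001 0 -.03 0 0 0 40;0 0 -.03 0 0 0 40;0 0 -.01 0 0 0 40;0 0 0 0 0 0 40;0 0 0 0 0 0 40'
```

```text
time: 7.22
tool_pos: [509.5, 181.7, 124.6]
tcp_rot: [3.141, 0.0, -0.099]
contact_force: [-0.2, 0.3, 0.0]
grip_width: 36.8
finger_force: 0.0
```

```bash
python3 -m creep '-.001 .001 -.0105 0 0 0 40;0 0 0 0 0 0 40;0 0 0 0 0 0 0;0 0 0 0 0 0 0;0 0 0 0 0 0 0;0 0 0 0 0 0 0;0 0 0 0 0 0 0' && python3 -m creep '.0006 0 .0086 0 0 0 0;.0006 0 .0086 0 0 0 0;.0029 -.0003 .0171 0 0 0 0;.0045 -.0004 .0167 0 0 0 0;0 0 0 0 0 0 0'
```

```text
time: 7.8
tool_pos: [508.5, 185.4, 114.5]
tcp_rot: [-3.138, -0.002, -0.098]
contact_force: [-0.3, 10.3, -0.2]
grip_width: 23.4
finger_force: 30.0
time: 8.22
tool_pos: [518.6, 184.4, 168.3]
tcp_rot: [-3.138, -0.006, -0.098]
contact_force: [0.2, 5.7, 0.2]
grip_width: 24.1
finger_force: 3.0
```

```bash
python3 -m creep '0 0 0 0 0 0 0;0 0 0 0 0 0 0;0 0 0 0 0 0 0;0 0 0 0 0 0 0;0 0 0 0 0 0 0;0 0 0 0 0 0 0'; python3 - <<'E'
from cf import *
print(viewer.camera_info('wrist'));snap('wrist','w5')
E
```

```text
time: 8.72
tool_pos: [517.9, 184.4, 166.2]
tcp_rot: [-3.138, -0.004, -0.098]
contact_force: [1.3, 8.4, 1.0]
grip_width: 23.7
finger_force: 30.0
{'fx': 380.10342757876, 'fy': 380.10342757876, 'cx': 315.3357265219275, 'cy': 240.01503756699216, 'origin': array([597.77936449, 174.80457585, 258.70387996]), 'rotation': array([-0.29675148,  0.00388061, -1.67050675])}
```

View pics/w5.png

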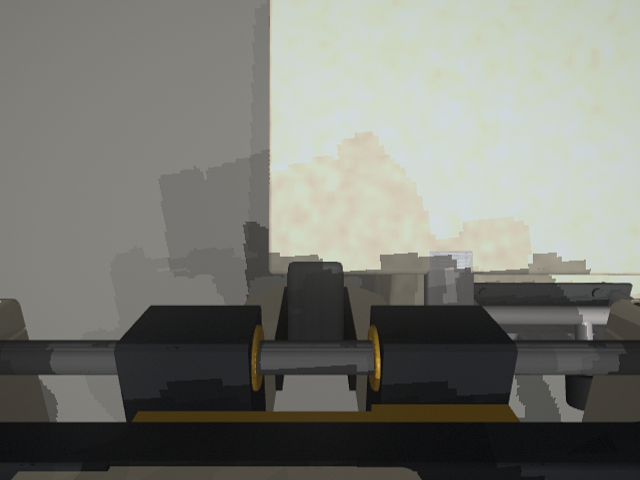

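```bash
python3 -m creep '.0062 -.0006 .0161 0 0 0 0;.0078 -.0008 .0154 0 0 0 0;.0092 -.0009 .0146 0 0 0 0;.0107 -.001 .0136 0 0 0 0;.0119 -.0012 .0124 0 0 0 0;.0131 -.0013 .0112 0 0 0 0;.0142 -.0014 .0098 0 0 0 0;0 0 0 0 0 0 0' && python3 -m creep '.0151 -.0015 .0083 0 0 0 0;.0158 -.0016 .0068 0 0 0 0;.0164 -.0016 .0052 0 0 0 0;.0169 -.0017 .0035 0 0 0 0;.0171 -.0017 .0018 0 0 0 0;.0172 -.0017 0 0 0 0 0;0 0 0 0 0 0 0'; python3 - <<'E'
from cf import *
snap('wrist','w6'); snap('side','s6')
a=cv2.imread('pics/w6.png');b=cv2.imread('pics/s6.png')[200:440,200:400]
cv2.imwrite('pics/c6.png',np.hstack([cv2.resize(a,(400,300)),cv2.resize(b,(400,300*400//400+180))[:300]]))
E
```

```text
time: 9.43
tool_pos: [591.4, 177.2, 259.6]
tcp_rot: [-3.137, -0.002, -0.098]
contact_force: [-1.2, 7.8, 2.8]
grip_width: 23.8
finger_force: 30.0
time: 10.02
tool_pos: [690.1, 167.5, 284.6]
tcp_rot: [-3.137, -0.003, -0.097]
contact_force: [1.1, 6.8, 4.7]
grip_width: 23.8
finger_force: 30.0
```

View pics/c6.png

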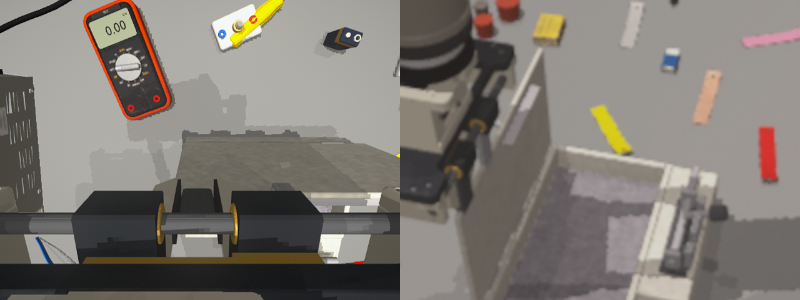

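```bash
python3 -m creep '0 0 0 0 0 0 45;0 0 0 0 0 0 45;0 0 0 0 0 0 45;0 0 .03 0 0 0 45;0 0 .03 0 0 0 45;0 0 .01 0 0 0 45;0 0 0 0 0 0 45' && python3 -m creep '-.0162 -.03 0 0 0 .12 45;-.0162 -.03 0 0 0 .12 45;-.0162 -.03 0 0 0 .12 45;-.0162 -.03 0 0 0 .12 45;-.0162 -.03 0 0 0 .12 45;-.0162 -.03 0 0 0 .12 45;-.0162 -.03 0 0 0 .12 45' && python3 -m creep '-.0162 -.03 -.02 0 0 .12 50;-.0162 -.03 -.02 0 0 .12 50;-.0162 -.03 -.02 0 0 .12 50;-.0162 -.03 -.02 0 0 .12 50;-.0162 -.03 -.02 0 0 .12 50;-.0162 -.03 -.02 0 0 .12 50;-.0162 0 -.02 0 0 0 50;0 0 0 0 0 0 50'; python3 - <<'E'
from h import *
print(readout.get_obs()['tool_pos'],viewer.camera_info('wrist'));snap('wrist','w7')
E
```

```text
time: 10.7
tool_pos: [688.9, 165.4, 357.7]
tcp_rot: [-3.14, -0.007, -0.099]
contact_force: [0.0, 0.0, 0.7]
grip_width: 41.5
finger_force: 0.0
time: 11.28
tool_pos: [573.2, -45.7, 352.0]
tcp_rot: [-3.14, 0.002, 0.748]
contact_force: [-0.3, -0.2, -0.4]
grip_width: 41.2
finger_force: 0.0
time: 11.95
tool_pos: [456.8, -223.6, 208.9]
tcp_rot: [-3.131, -0.005, 1.456]
contact_force: [0.3, 0.7, -0.6]
grip_width: 45.7
finger_force: 0.0
[ 456.77608919 -223.57552978  208.85326242] {'fx': 380.10342757876, 'fy': 380.10342757876, 'cx': 315.3357265219275, 'cy': 240.01503756699216, 'origin': array([ 466.9922584 , -145.41498365,  301.42598819]), 'rotation': array([-0.29692767,  0.00973471, -0.11631976])}
```

View pics/w7.png

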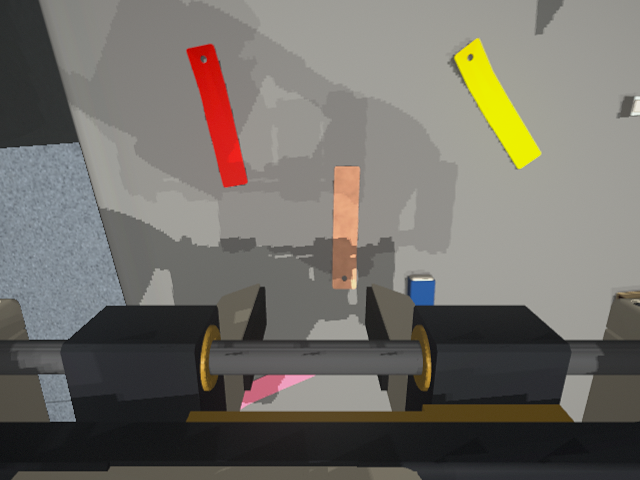

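```bash
python3 - <<'E'
from h import *
ci=viewer.camera_info('wrist')
A=pt(ci,347,166,3);B=pt(ci,344.5,289,3);print(A,B,(A+B)/2,np.linalg.norm(A-B),np.arctan2(*(A-B)[1::-1]))
print(pt(ci,422,278,10),'eraser'); print(readout.get_obs()['tool_pos'],readout.get_obs()['tcp_rot'])
E
```

```text
[ 488.19948837 -179.62429319    3.        ] [ 476.48617078 -283.55094401    3.        ] [ 482.34282958 -231.5876186     3.        ] 104.58465737927541 1.4585624188412696
[ 541.32574187 -277.70664406   10.        ] eraser
[ 459.17558002 -223.47831478  211.20583865] [-3.13536008 -0.00335823  1.45617138]
```

```bash
python3 -m creep '.012 -.003 -.02 0 0 0 50;.01 -.004 -.03 0 0 0 50;0 0 -.035 0 0 0 50;0 0 -.035 0 0 0 50;0 0 -.008 0 0 0 50;0 0 0 0 0 0 50;0 0 0 0 0 0 50;0 0 0 0 0 0 50'
```

```text
time: 12.67
tool_pos: [485.3, -231.3, 88.1]
tcp_rot: [3.138, 0.002, 1.46]
contact_force: [-0.0, -0.2, -1.5]
grip_width: 45.7
finger_force: 0.0
```

```bash
python3 -m creep '-.003 0 -.012 0 0 0 50;0 0 -.006 0 0 0 50;0 0 0 0 0 0 50;0 0 0 0 0 0 50' && python3 -m creep '0 0 0 0 0 0 0;0 0 0 0 0 0 0;0 0 0 0 0 0 0;0 0 0 0 0 0 0;0 0 0 0 0 0 0;0 0 0 0 0 0 0'
```

```text
time: 13.0
tool_pos: [481.3, -231.1, 68.8]
tcp_rot: [3.14, 0.001, 1.459]
contact_force: [0.3, 0.2, -0.0]
grip_width: 45.9
finger_force: 0.0
time: 13.5
tool_pos: [480.9, -230.9, 68.0]
tcp_rot: [3.141, 0.0, 1.46]
contact_force: [-0.6, 0.2, 0.9]
grip_width: 18.9
finger_force: 30.0
```

```bash
python3 -m creep '0 0 .02 0 0 0 0;0 0 .03 0 0 0 0;0 0 .03 0 0 0 0;0 0 .03 0 0 0 0;0 0 .03 0 0 0 0;0 0 .02 0 0 0 0;0 0 0 0 0 0 0' && python3 -m creep '.0084 .0189 0 0 0 .122 0;.0084 .0189 0 0 0 .122 0;.0084 .0189 0 0 0 .122 0;.0084 .0189 0 0 0 .122 0;.0084 .0189 0 0 0 .122 0;.0084 .0189 0 0 0 .122 0;.0084 .0189 0 0 0 .122 0' && python3 -m creep '.0084 .0189 0 0 0 .122 0;.0084 .0189 0 0 0 .122 0;.0084 .0189 0 0 0 .122 0;.0084 .0189 0 0 0 .122 0;.0084 .0189 0 0 0 .122 0;.0084 .0189 0 0 0 .122 0;0 0 0 0 0 0 0;0 0 0 0 0 0 0'
```

```text
time: 14.08
tool_pos: [482.4, -231.8, 232.4]
tcp_rot: [3.134, 0.004, 1.46]
contact_force: [1.3, -1.0, 0.2]
grip_width: 19.0
finger_force: 30.0
time: 14.67
tool_pos: [539.6, -97.5, 226.7]
tcp_rot: [-3.141, -0.002, 2.319]
contact_force: [-0.6, 0.1, -0.5]
grip_width: 19.0
finger_force: 30.0
time: 15.33
tool_pos: [589.8, 15.7, 226.6]
tcp_rot: [-3.142, -0.002, 3.046]
contact_force: [0.3, -1.0, -0.6]
grip_width: 19.2
finger_force: 30.0
```

```bash
python3 -m creep '0 0 -.03 0 0 0 0;0 0 -.03 0 0 0 0;0 0 -.03 0 0 0 0;0 0 -.02 0 0 0 0;0 0 -.01 0 0 0 0;0 0 -.006 0 0 0 0;0 0 0 0 0 0 0;0 0 0 0 0 0 0'
```

```text
time: 16.0
tool_pos: [590.6, 14.4, 102.7]
tcp_rot: [3.142, 0.001, 3.045]
contact_force: [-0.5, -0.4, -0.7]
grip_width: 19.0
finger_force: 30.0
```

```bash
python3 -m creep '0 0 -.004 0 0 0 0;0 0 0 0 0 0 0;0 0 0 0 0 0 45;0 0 0 0 0 0 45;0 0 0 0 0 0 45;0 0 .015 0 0 0 45;0 0 .03 0 0 0 45' && python3 -m creep '0 0 .03 0 0 0 50;0 0 .03 0 0 0 50;0 0 .025 0 0 0 50;0 0 0 0 0 0 50' && python3 -c "
from h import *
snap('wrist','w8')" && python3 -m creep '.001 -.0297 0 0 0 -.115 50;.001 -.0297 0 0 0 -.115 50;.001 -.0297 0 0 0 -.115 50;.001 -.0297 0 0 0 -.115 50;.001 -.0297 0 0 0 -.115 50;.001 -.0297 0 0 0 -.115 50;.001 -.0297 0 0 0 -.115 50' && python3 -m creep '.001 -.0297 0 0 0 -.115 50;.001 -.0297 0 0 0 -.115 50;.001 -.0297 0 0 0 -.115 50;.001 -.0297 0 0 0 -.115 50;.001 -.0297 0 0 0 -.115 50;.001 -.0297 0 0 0 -.115 50;0 0 -.02 0 0 0 50;0 0 0 0 0 0 50'; python3 - <<'E'
from h import *
print(readout.get_obs()['tool_pos'],viewer.camera_info('wrist'));snap('wrist','w9')
a=cv2.imread('pics/w8.png');b=cv2.imread('pics/w9.png')
cv2.imwrite('pics/c9.png',np.hstack([cv2.resize(a[100:],(300,178)),cv2.resize(b,(500,375))[:178*2]][:0] or [np.vstack([cv2.resize(a,(300,225)),np.zeros((150,300,3),np.uint8)]),cv2.resize(b,(500,375))]))
E
```

```text
time: 16.58
tool_pos: [588.1, 15.0, 140.1]
tcp_rot: [3.141, -0.007, 3.045]
contact_force: [-0.0, -0.5, -0.3]
grip_width: 40.8
finger_force: 0.0
time: 16.92
tool_pos: [592.3, 14.7, 234.0]
tcp_rot: [3.142, 0.011, 3.046]
contact_force: [2.0, 0.4, -0.4]
grip_width: 46.2
finger_force: 0.0
time: 17.55
tool_pos: [596.4, -194.3, 226.3]
tcp_rot: [-3.141, -0.002, 2.235]
contact_force: [0.3, 0.7, 0.9]
grip_width: 46.0
finger_force: 0.0
time: 18.22
tool_pos: [601.1, -372.1, 202.3]
tcp_rot: [-3.135, -0.005, 1.548]
contact_force: [-1.3, 0.5, -1.3]
grip_width: 45.8
finger_force: 0.0
[ 601.07642177 -372.12142248  202.27019404] {'fx': 380.10342757876, 'fy': 380.10342757876, 'cx': 315.3357265219275, 'cy': 240.01503756699216, 'origin': array([ 603.58023887, -293.3400353 ,  294.83873838]), 'rotation': array([-0.29716574,  0.00556888, -0.02449779])}
```

View pics/c9.png

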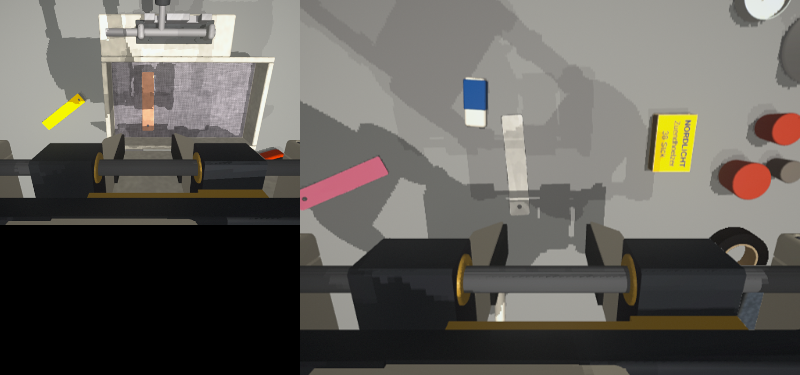

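```bash
python3 - <<'E'
from h import *
ci=viewer.camera_info('wrist')
A=pt(ci,212*1.28,115*1.28,3);B=pt(ci,219*1.28,214*1.28,3);print(A,B,(A+B)/2,np.linalg.norm(A-B),np.arctan2(*(A-B)[1::-1]))
print(readout.get_obs()['tool_pos'],readout.get_obs()['tcp_rot'])
E
```

```text
[ 568.96986802 -308.25145651    3.        ] [ 570.64921614 -410.69309651    3.        ] [ 569.80954208 -359.47227651    3.        ] 102.45540403872562 1.587188076396518
[ 601.60498444 -370.84275795  203.79649807] [-3.13577748 -0.00470963  1.54993366]
```

```bash
python3 -m creep '-.016 .006 -.02 0 0 .037 50;-.0155 .006 -.03 0 0 0 50;0 0 -.035 0 0 0 50;0 0 -.03 0 0 0 50;0 0 0 0 0 0 50;0 0 0 0 0 0 50' && python3 -c "
from h import *
print(viewer.camera_info('wrist'));snap('wrist','w10')"
```

```text
time: 18.77
tool_pos: [571.3, -357.8, 92.0]
tcp_rot: [-3.139, -0.002, 1.589]
contact_force: [0.1, 0.6, -0.3]
grip_width: 46.0
finger_force: 0.0
{'fx': 380.10342757876, 'fy': 380.10342757876, 'cx': 315.3357265219275, 'cy': 240.01503756699216, 'origin': array([ 570.16342363, -278.76168979,  184.39398993]), 'rotation': array([-0.29940932,  0.00194795,  0.01683775])}
```

View pics/w10.png

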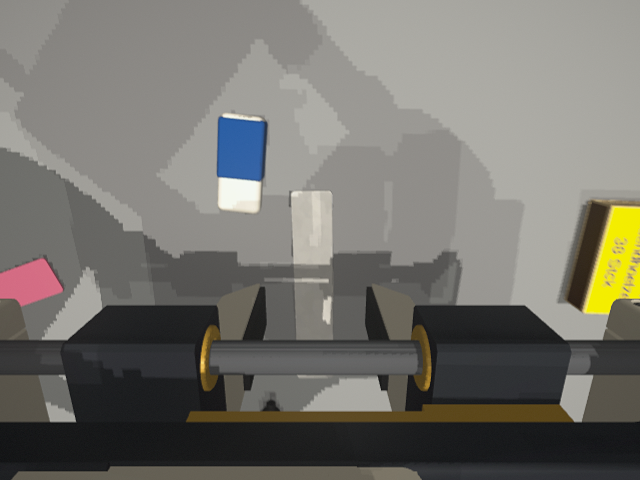

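```bash
python3 -m creep '-.001 0 -.014 0 0 0 50;0 0 -.007 0 0 0 50;0 0 0 0 0 0 50;0 0 0 0 0 0 50' && python3 -m creep '0 0 0 0 0 0 0;0 0 0 0 0 0 0;0 0 0 0 0 0 0;0 0 0 0 0 0 0;0 0 0 0 0 0 0;0 0 0 0 0 0 0'
```

```text
time: 19.15
tool_pos: [571.1, -359.4, 73.1]
tcp_rot: [3.14, 0.001, 1.588]
contact_force: [-0.4, -0.5, 0.5]
grip_width: 45.8
finger_force: 0.0
time: 19.65
tool_pos: [570.9, -359.4, 72.6]
tcp_rot: [3.141, 0.001, 1.587]
contact_force: [0.3, 0.3, 3.3]
grip_width: 10.7
finger_force: 1.8
```

```bash
python3 -m creep '0 0 0 0 0 0 50;0 0 0 0 0 0 50;0 0 0 0 0 0 50;0 0 0 0 0 0 50;0 0 0 0 0 0 50;0 0 -.003 0 0 0 50;0 0 -.002 0 0 0 50;0 0 0 0 0 0 50' && python3 -m creep '0 0 0 0 0 0 0;0 0 0 0 0 0 0;0 0 0 0 0 0 0;0 0 0 0 0 0 0;0 0 0 0 0 0 0;0 0 0 0 0 0 0;0 0 0 0 0 0 0'
```

```text
time: 20.32
tool_pos: [570.3, -359.1, 66.0]
tcp_rot: [-3.141, -0.001, 1.587]
contact_force: [0.5, -0.7, -1.2]
grip_width: 45.8
finger_force: 0.0
time: 20.9
tool_pos: [570.6, -359.3, 66.9]
tcp_rot: [3.141, 0.0, 1.588]
contact_force: [0.2, -0.0, 0.8]
grip_width: 19.3
finger_force: 29.9
```

```bash
python3 -m creep '0 0 .02 0 0 0 0;0 0 .03 0 0 0 0;0 0 .03 0 0 0 0;0 0 .03 0 0 0 0;0 0 .03 0 0 0 0;0 0 .02 0 0 0 0;0 0 0 0 0 0 0' && python3 -m creep '.002 .0327 0 0 0 .104 0;.002 .0327 0 0 0 .104 0;.002 .0327 0 0 0 .104 0;.002 .0327 0 0 0 .104 0;.002 .0327 0 0 0 .104 0;.002 .0327 0 0 0 .104 0;.002 .0327 0 0 0 .104 0' && python3 -m creep '.002 .0327 0 0 0 .104 0;.002 .0327 0 0 0 .104 0;.002 .0327 0 0 0 .104 0;.002 .0327 0 0 0 .104 0;.002 .0327 0 0 0 .104 0;.002 .0327 0 0 0 .104 0;.002 .0327 0 0 0 .104 0;0 0 0 0 0 0 0'
```

```text
time: 21.48
tool_pos: [572.0, -360.3, 232.8]
tcp_rot: [3.134, 0.006, 1.588]
contact_force: [0.0, -0.1, 0.3]
grip_width: 19.5
finger_force: 29.9
time: 22.07
tool_pos: [584.0, -128.7, 225.9]
tcp_rot: [-3.141, -0.001, 2.32]
contact_force: [0.0, -0.2, -0.1]
grip_width: 19.2
finger_force: 29.9
time: 22.73
tool_pos: [597.9, 104.1, 225.8]
tcp_rot: [3.139, -0.001, 3.053]
contact_force: [-0.5, 0.4, -0.5]
grip_width: 19.5
finger_force: 29.9
```

```bash
python3 -m creep '0 -.002 -.03 0 0 -.008 0;0 0 -.03 0 0 0 0;0 0 -.03 0 0 0 0;0 0 -.02 0 0 0 0;0 0 -.01 0 0 0 0;0 0 -.006 0 0 0 0;0 0 0 0 0 0 0;0 0 0 0 0 0 0'
```

```text
time: 23.4
tool_pos: [599.1, 96.4, 101.6]
tcp_rot: [3.141, 0.001, 3.035]
contact_force: [0.3, 1.0, 0.0]
grip_width: 19.4
finger_force: 29.9
```

```bash
python3 -m creep '0 0 -.0045 0 0 0 0;0 0 0 0 0 0 0;0 0 0 0 0 0 45;0 0 0 0 0 0 45;0 0 0 0 0 0 45;0 0 .015 0 0 0 45;0 0 .03 0 0 0 45' && python3 -m creep '-.01 0 .035 0 0 0 45;-.01 0 .035 0 0 0 45;-.01 0 .035 0 0 0 45;-.01 0 .035 0 0 0 45;0 0 .03 0 0 0 45;0 0 .03 0 0 0 45;0 0 0 0 0 0 45' && python3 -c "
from h import *
o=readout.get_obs();print(o['tool_pos'],o['tcp_rot']);snap('wrist','w11');snap('top','t11')
a=cv2.imread('pics/w11.png');b=cv2.imread('pics/t11.png')
cv2.imwrite('pics/c11.png',np.hstack([cv2.resize(a,(300,225)),cv2.resize(b[:,130:630],(500,480))[:225]]) if 0 else np.vstack([np.hstack([cv2.resize(a,(320,240)),cv2.resize(a[0:240],(480,240))]),b[20:380,:640].copy() if 0 else cv2.resize(b[20:380],(800,360))])[:600])
"
```

```text
time: 23.98
tool_pos: [596.6, 96.5, 138.6]
tcp_rot: [-3.141, -0.007, 3.035]
contact_force: [0.4, -0.0, -0.5]
grip_width: 41.1
finger_force: 0.0
time: 24.57
tool_pos: [559.9, 96.7, 348.5]
tcp_rot: [3.14, 0.012, 3.036]
contact_force: [0.7, -0.4, 0.4]
grip_width: 41.5
finger_force: 0.0
[559.9400941   96.69842511 348.53945852] [3.13977582 0.01214037 3.03563908]
```

View pics/c11.png

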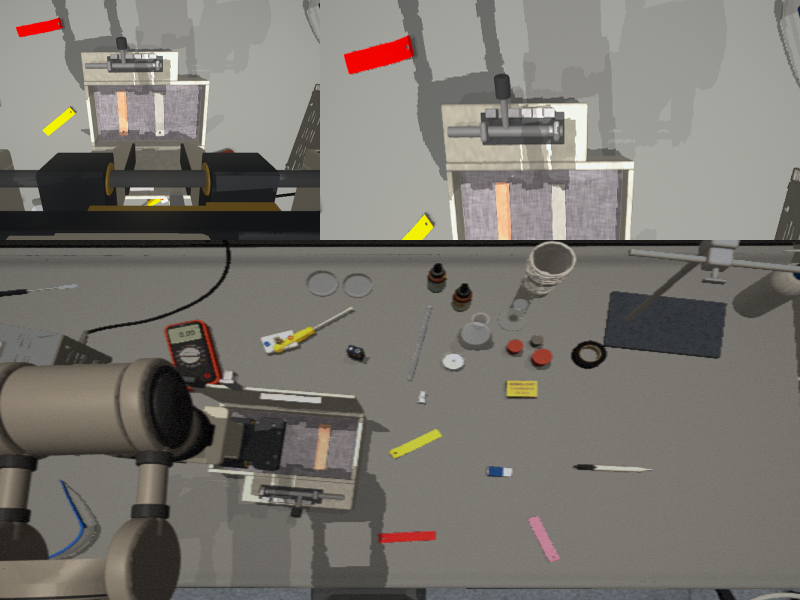

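```bash
python3 -m creep '.0258 .0138 0 0 0 .008 42;.0258 .0138 0 0 0 0 42;.0258 .0138 0 0 0 0 42;.0258 .0138 0 0 0 0 42;.0258 .0138 0 0 0 0 42;0 0 0 0 0 0 42;0 0 0 0 0 0 42' && python3 -c "
from cf import *
o=readout.get_obs();print(o['tool_pos'],o['tcp_rot'],inv(o['tool_pos']));print(viewer.camera_info('wrist'));snap('wrist','w12')"
```

```text
time: 25.25
tool_pos: [687.9, 166.1, 337.0]
tcp_rot: [-3.14, -0.006, 3.044]
contact_force: [0.2, -0.2, 0.2]
grip_width: 38.4
finger_force: 0.0
[687.9467877  166.0890667  337.01235638] [-3.14029271 -0.00575404  3.04434195] [ 83.00130838 105.71743008 337.01235638]
{'fx': 380.10342757876, 'fy': 380.10342757876, 'cx': 315.3357265219275, 'cy': 240.01503756699216, 'origin': array([608.29919991, 172.5552247 , 429.64673209]), 'rotation': array([-2.96753290e-01,  1.40187990e-03,  1.47198598e+00])}
```

View pics/w12.png

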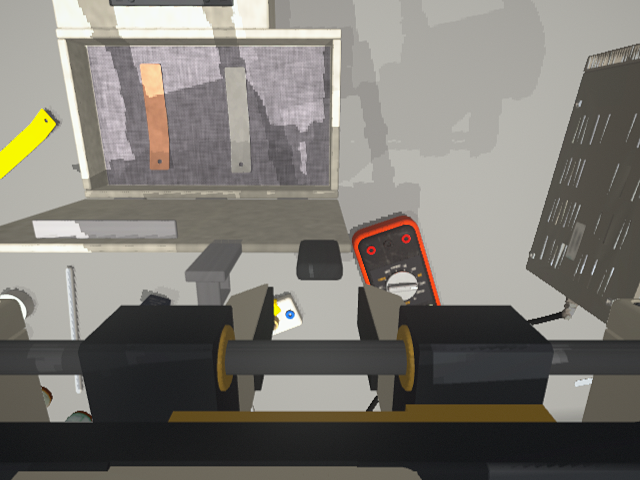

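```bash
python3 -c "
from cf import *
ci=viewer.camera_info('wrist')
for u,v in ((298,275),(341,277),(320,278),(320,242)): print(inv(pt(ci,u,v,250)).round(1))
"
```

```text
[ 76.7  94.6 250. ]
[ 77.9 116.7 250. ]
[ 78.4 105.9 250. ]
[ 59.  105.8 250. ]
```

```bash
python3 -m creep '-.003 0 -.02 0 0 0 42;0 0 -.02 0 0 0 42;0 0 -.012 0 0 0 42;0 0 0 0 0 0 42;0 0 0 0 0 0 42' && python3 -m creep '0 0 0 0 0 0 0;0 0 0 0 0 0 0;0 0 0 0 0 0 0;0 0 0 0 0 0 0;0 0 0 0 0 0 0' && python3 -m creep '-.0172 .0017 0 0 0 0 0;-.0171 .0017 -.0018 0 0 0 0;-.0169 .0017 -.0035 0 0 0 0;-.0164 .0016 -.0052 0 0 0 0;0 0 0 0 0 0 0'; python3 -c "
from cf import *
o=readout.get_obs();print(inv(o['tool_pos']))"
```

```text
time: 25.72
tool_pos: [683.7, 165.0, 289.5]
tcp_rot: [-3.141, -0.001, 3.043]
contact_force: [0.7, -0.5, -0.6]
grip_width: 38.5
finger_force: 0.0
time: 26.13
tool_pos: [684.9, 168.0, 291.2]
tcp_rot: [3.137, 0.004, 3.045]
contact_force: [0.4, 7.7, 2.6]
grip_width: 23.8
finger_force: 30.0
time: 26.55
tool_pos: [615.2, 174.8, 279.5]
tcp_rot: [3.138, 0.001, 3.045]
contact_force: [2.1, 8.1, -3.6]
grip_width: 23.7
finger_force: 30.0
[  9.7046723  107.30353319 279.48108311]
```

```bash
python3 -m creep '-.0158 .0016 -.0068 0 0 0 0;-.0151 .0015 -.0083 0 0 0 0;-.0142 .0014 -.0098 0 0 0 0;-.0131 .0013 -.0112 0 0 0 0;-.0119 .0012 -.0124 0 0 0 0;-.0107 .001 -.0136 0 0 0 0;0 0 0 0 0 0 0'; python3 -c "
from cf import *
o=readout.get_obs();print(inv(o['tool_pos']))"
```

```text
time: 27.13
tool_pos: [534.5, 182.8, 216.5]
tcp_rot: [3.137, 0.0, 3.044]
contact_force: [-2.8, 11.0, 0.8]
grip_width: 23.7
finger_force: 30.0
[-71.31652488 107.35022481 216.50800024]
```

```bash
python3 -m creep '-.0092 .0009 -.0146 0 0 0 0;-.0078 .0008 -.0154 0 0 0 0;-.0062 .0006 -.0161 0 0 0 0;-.0045 .0004 -.0167 0 0 0 0;-.0029 .0003 -.0171 0 0 0 0;0 0 0 0 0 0 0;0 0 0 0 0 0 0' && python3 -m creep '-.0005 0 -.006 0 0 0 0;-.0005 0 -.006 0 0 0 0;0 0 0 0 0 0 0'; python3 -c "
from cf import *
o=readout.get_obs();print(inv(o['tool_pos']))"
```

```text
time: 27.72
tool_pos: [504.9, 185.7, 136.8]
tcp_rot: [3.138, -0.001, 3.043]
contact_force: [-4.1, 13.4, -1.6]
grip_width: 23.4
finger_force: 30.0
time: 27.97
tool_pos: [503.9, 185.8, 125.0]
tcp_rot: [3.137, -0.001, 3.043]
contact_force: [-3.8, 12.8, -0.7]
grip_width: 24.0
finger_force: 30.0
[-102.0573729   107.32717618  125.00741409]
```

Continue down gently until contact.

```bash
python3 -m creep '0 0 -.003 0 0 0 0;0 0 -.003 0 0 0 0;0 0 0 0 0 0 0' && python3 -m creep '0 0 -.002 0 0 0 0;0 0 -.002 0 0 0 0;0 0 0 0 0 0 0'&& python3 -m creep '0 0 -.002 0 0 0 0;0 0 0 0 0 0 0'
```

```text
time: 28.22
tool_pos: [503.8, 185.8, 119.3]
tcp_rot: [3.138, -0.001, 3.043]
contact_force: [-4.2, 12.7, -1.1]
grip_width: 23.9
finger_force: 30.0
time: 28.47
tool_pos: [503.8, 185.8, 115.7]
tcp_rot: [3.137, -0.001, 3.043]
contact_force: [-4.9, 13.9, 0.5]
grip_width: 23.5
finger_force: 30.0
time: 28.63
tool_pos: [503.9, 185.9, 115.3]
tcp_rot: [3.137, 0.0, 3.043]
contact_force: [-10.6, 11.8, 13.2]
grip_width: 23.8
finger_force: 30.0
```

```bash
python3 -m creep '.001 0 -.002 0 0 0 0;0 0 0 0 0 0 0' && python3 -m creep '0 0 -.001 0 0 0 0;0 0 0 0 0 0 0;0 0 0 0 0 0 0;0 0 0 0 0 0 50;0 0 0 0 0 0 50;0 0 0 0 0 0 50;0 0 0 0 0 0 50' && python3 -m creep '0 0 .03 0 0 0 42;0 0 .03 0 0 0 42;0 0 .03 0 0 0 42;-.02 -.02 .01 0 0 0 42;-.02 -.03 0 0 0 0 42;-.02 -.03 0 0 0 0 42;0 -.01 0 0 0 0 42;0 0 0 0 0 0 42'; python3 -c "
from cf import *
o=readout.get_obs();print(o['tool_pos'],inv(o['tool_pos']));print(viewer.camera_info('wrist'));snap('wrist','w13');snap('side','s13',(220,240,400,400),3)"
```

```text
time: 28.8
tool_pos: [504.4, 185.9, 114.4]
tcp_rot: [3.137, -0.001, 3.044]
contact_force: [-15.4, 10.5, 26.3]
grip_width: 23.2
finger_force: 30.0
time: 29.38
tool_pos: [505.9, 183.1, 110.0]
tcp_rot: [3.141, 0.001, 3.043]
contact_force: [-0.4, 0.1, -0.6]
grip_width: 43.9
finger_force: 0.0
time: 30.05
tool_pos: [445.1, 91.3, 210.0]
tcp_rot: [-3.141, 0.0, 3.041]
contact_force: [0.6, 0.8, 0.6]
grip_width: 38.4
finger_force: 0.0
[445.14547775  91.29961209 209.99475469] [-151.3173622     7.53036754  209.99475469]
{'fx': 380.10342757876, 'fy': 380.10342757876, 'cx': 315.3357265219275, 'cy': 240.01503756699216, 'origin': array([364.96654237,  98.05573912, 302.17076651]), 'rotation': array([-3.02496342e-01,  4.98217323e-04,  1.46822967e+00])}
```

View pics/s13.png

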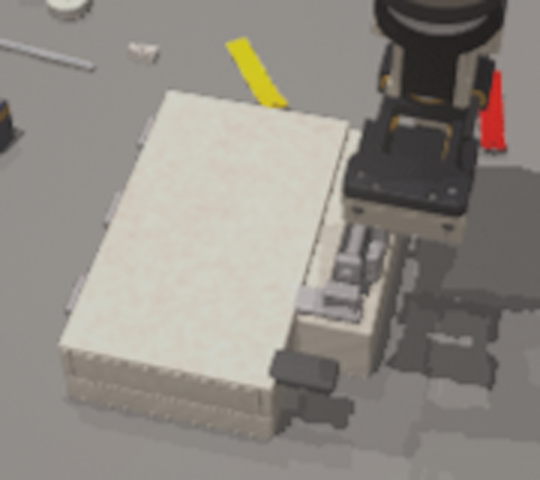

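I have used up my picture views (15, one over the limit of 14), so from here I check only with image code. First I compare the pull's position in the side view now with the start, when the lid was shut.

```bash
python3 - <<'E'
from cf import *
a=cv2.imread('pics/s0_raw.png',0);b=cv2.imread('pics/s13_raw.png',0)
def shift(x0,y0,x1,y1,m=6):
    up=lambda i:cv2.resize(i,None,fx=5,fy=5,interpolation=cv2.INTER_CUBIC)
    r=cv2.matchTemplate(up(b[y0-m:y1+m,x0-m:x1+m]),up(a[y0:y1,x0:x1]),cv2.TM_CCOEFF_NORMED)
    _,v,_,l=cv2.minMaxLoc(r); return round(v,3),l[0]/5-m,l[1]/5-m
ci=viewer.camera_info('side')
for n,P in dict(pull=(-100,105,68),cornL=(-75,125,66),backL=(75,125,66),baseL=(-75,125,10),staple=(-95,48,70)).items():
    u,v=map(int,proj(ci,w(P))); print(n,u,v,shift(u-11,v-11,u+11,v+11))
q=lambda t:proj(ci,w([75-173*np.cos(t),105,60+173*np.sin(t)]))
print('px per .03rad',np.subtract(q(.03),q(0)))
ci=viewer.camera_info('wrist'); print('knob px pred',proj(ci,w([-142.6,-42,86.7])))
im=cv2.imread('pics/w13_raw.png',0); u,v=map(int,proj(ci,w([-142.6,-42,86.7])))
p=im[max(0,v-40):v+40,u-50:u+50]; m=(p<50).astype(np.uint8); print(cv2.connectedComponentsWithStats(m)[2:],u-50,v-40)
E
```

```text
pull 323 361 (0.985, 0.0, 0.0)
cornL 308 368 (0.999, 0.0, 0.0)
backL 237 353 (1.0, 0.0, 0.0)
baseL 309 383 (0.998, 0.0, 0.0)
staple 327 338 (0.861, 0.0, 0.0)
px per .03rad [-0.01846569 -1.47121801]
knob px pred (np.float64(233.53476270983072), np.float64(272.7876687086676))
(array([[   0,    0,  100,   80, 7567],
       [  60,   22,    3,    1,    3],
       [  67,   24,    4,    3,    5],
       [  71,   28,    1,    1,    1],
       [  72,   32,    2,   17,   21],
       [  78,   55,   12,   25,  205],
       [   1,   74,    1,    1,    1],
       [   3,   74,    3,    1,    3],
       [   7,   74,   42,    6,  192],
       [  13,   79,    1,    1,    1],
       [  15,   79,    1,    1,    1]], dtype=int32), array([[48.93762389, 37.75816043],
       [61.        , 22.        ],
       [68.4       , 24.8       ],
       [71.        , 28.        ],
       [72.52380952, 39.9047619 ],
       [85.12682927, 68.84390244],
       [ 1.        , 74.        ],
       [ 4.        , 74.        ],
       [31.65625   , 76.359375  ],
       [13.        , 79.        ],
       [15.        , 79.        ]])) 183 232
```

```bash
python3 -m creep '.002 -.025 0 0 0 .002 45;.001 -.024 0 0 0 0 45;0 0 -.03 0 0 0 45;0 0 -.02 0 0 0 45;0 0 -.01 0 0 0 45;0 0 0 0 0 0 45;0 0 0 0 0 0 45'
```

```text
time: 30.73
tool_pos: [449.1, 44.9, 149.4]
tcp_rot: [3.141, -0.001, 3.046]
contact_force: [-0.1, 0.3, 0.1]
grip_width: 41.0
finger_force: 0.0
```

```bash
python3 -m creep '0 -.003 -.009 0 0 0 45;0 0 0 0 0 0 45;0 0 0 0 0 0 45' && python3 -m creep '0 0 0 0 0 0 0;0 0 0 0 0 0 0;0 0 0 0 0 0 0;0 0 0 0 0 0 0;0 0 0 0 0 0 0'
```

```text
time: 30.98
tool_pos: [448.7, 41.3, 140.9]
tcp_rot: [3.141, 0.0, 3.046]
contact_force: [-0.2, 0.4, -0.3]
grip_width: 41.2
finger_force: 0.0
time: 31.4
tool_pos: [448.8, 43.2, 141.2]
tcp_rot: [3.137, 0.001, 3.044]
contact_force: [2.1, 13.3, 0.0]
grip_width: 17.2
finger_force: 30.0
```

```bash
python3 -m creep '.0018 .001 .0036 0 0 0 0;.0018 .001 .0036 0 0 0 0;.0024 0 .0032 0 0 0 0;.0024 0 .0032 0 0 0 0;.003 0 .0027 0 0 0 0;.003 0 .0027 0 0 0 0;.0035 0 .002 0 0 0 0;.0035 0 .002 0 0 0 0' && python3 -m creep '.0038 0 .0013 0 0 0 0;.0038 0 .0013 0 0 0 0;0 0 0 0 0 0 0'
```

```text
time: 32.07
tool_pos: [469.2, 43.1, 163.9]
tcp_rot: [-3.141, -0.003, 3.045]
contact_force: [-5.1, -1.0, -3.4]
grip_width: 16.7
finger_force: 30.0
time: 32.32
tool_pos: [477.6, 43.1, 167.0]
tcp_rot: [-3.142, -0.001, 3.045]
contact_force: [-6.1, 0.0, 1.1]
grip_width: 16.8
finger_force: 30.0
```

Slide home (42 mm along the case's y), watching the force.

```bash
python3 -m creep '.0007 .007 0 0 0 0 0;.0007 .007 0 0 0 0 0;.0007 .007 0 0 0 0 0;.0007 .007 0 0 0 0 0;.0007 .007 0 0 0 0 0;.0005 .005 0 0 0 0 0;0 0 0 0 0 0 0' && python3 -m creep '.0002 .002 0 0 0 0 0;0 0 0 0 0 0 0'
```

```text
time: 32.9
tool_pos: [481.3, 83.2, 166.9]
tcp_rot: [-3.14, -0.001, 3.047]
contact_force: [-5.4, -2.2, 1.6]
grip_width: 17.0
finger_force: 30.0
time: 33.07
tool_pos: [481.4, 83.7, 166.9]
tcp_rot: [-3.138, -0.001, 3.047]
contact_force: [-6.7, -11.1, 2.5]
grip_width: 17.0
finger_force: 30.0
```

```bash
python3 -m creep '-.0038 -.0003 -.0013 0 0 0 0;-.0038 -.0003 -.0013 0 0 0 0;-.0035 0 -.002 0 0 0 0;-.0035 0 -.002 0 0 0 0;-.003 0 -.0027 0 0 0 0;-.003 0 -.0027 0 0 0 0;0 0 0 0 0 0 0'
```

```text
time: 33.65
tool_pos: [461.9, 84.8, 154.5]
tcp_rot: [3.141, 0.003, 3.045]
contact_force: [6.8, 0.1, 1.3]
grip_width: 16.7
finger_force: 30.0
```

```bash
python3 -m creep '-.0024 0 -.0032 0 0 0 0;-.0024 0 -.0032 0 0 0 0;0 0 0 0 0 0 0' && python3 -m creep '-.0018 0 -.0036 0 0 0 0;-.0012 0 -.0024 0 0 0 0;0 0 0 0 0 0 0'
```

```text
time: 33.9
tool_pos: [457.4, 84.9, 148.3]
tcp_rot: [3.141, 0.004, 3.046]
contact_force: [5.6, 0.5, 1.6]
grip_width: 17.1
finger_force: 30.0
time: 34.15
tool_pos: [454.1, 84.9, 142.2]
tcp_rot: [3.141, 0.003, 3.045]
contact_force: [5.6, -0.2, 5.8]
grip_width: 17.2
finger_force: 30.0
```

Release, rise, and compare with the starting images numerically.

```bash
python3 -m creep '0 0 0 0 0 0 45;0 0 0 0 0 0 45;0 0 0 0 0 0 45;0 0 .03 0 0 0 45;0 0 .03 0 0 0 45;0 0 .035 0 0 0 45;0 0 .035 0 0 0 45;0 0 0 0 0 0 45' && python3 -m creep '-.02 -.035 0 0 0 0 45;-.02 -.035 0 0 0 0 45;0 -.04 0 0 0 0 45;0 -.04 0 0 0 0 45;0 -.04 0 0 0 0 45;0 -.04 0 0 0 0 45;0 -.04 0 0 0 0 45;0 0 0 0 0 0 45' && python3 - <<'E'
from cf import *
snap('side','s14');snap('top','t14')
up=lambda i:cv2.resize(i,None,fx=5,fy=5,interpolation=cv2.INTER_CUBIC)
for cam,A,B in (('side','s0','s14'),('top','t0','t14')):
    a=cv2.imread(f'pics/{A}_raw.png',0);b=cv2.imread(f'pics/{B}_raw.png',0);ci=viewer.camera_info(cam)
    def shift(x0,y0,x1,y1,m=8):
        r=cv2.matchTemplate(up(b[y0-m:y1+m,x0-m:x1+m]),up(a[y0:y1,x0:x1]),cv2.TM_CCOEFF_NORMED)
        _,v,_,l=cv2.minMaxLoc(r); return round(v,3),round(l[0]/5-m,2),round(l[1]/5-m,2)
    P=dict(pull=(-100,105,68),cornL=(-75,125,66),knob=(-142.6,0,86.7),rodend=(-105,75,73))
    pts={k:proj(ci,w(v)) for k,v in P.items()}
    for k,v in dict(eraser=(536.4,-299.3,6),match=(723.4,-340,7),marker=(542.7,-499,6),sharp=(702.6,-161.8,6)).items(): pts[k]=proj(ci,v)
    for k,(u,v) in pts.items(): u,v=int(u),int(v); print(cam,k,u,v,shift(u-9,v-9,u+9,v+9))
print(proj(viewer.camera_info('side'),w([-142.6,-6,86.7])),proj(viewer.camera_info('side'),w([-142.6,0,86.7])),proj(viewer.camera_info('side'),w([-105-40*np.cos(.6),0,73+40*np.sin(.6)])))
print(readout.get_obs()['contact_force'])
E
```

```text
time: 34.82
tool_pos: [455.0, 84.9, 277.4]
tcp_rot: [3.14, 0.009, 3.046]
contact_force: [0.6, 0.5, 0.4]
grip_width: 41.6
finger_force: 0.0
time: 35.48
tool_pos: [412.7, -190.9, 270.9]
tcp_rot: [-3.14, -0.001, 3.04]
contact_force: [-0.6, 0.5, 0.0]
grip_width: 40.9
finger_force: 0.0
side pull 323 361 (0.998, 0.0, 0.0)
side cornL 308 368 (0.999, 0.0, 0.0)
side knob 354 319 (0.993, 0.0, -0.2)
side rodend 329 348 (0.99, 0.0, 0.0)
side eraser 334 229 (1.0, 0.0, 0.0)
side match 273 214 (0.998, 0.0, 0.0)
side marker 339 188 (0.999, 0.0, 0.0)
side sharp 267 256 (0.998, 0.0, 0.0)
top pull 172 263 (0.989, 0.0, 0.0)
top cornL 165 251 (0.997, 0.0, 0.0)
top knob 218 289 (0.989, 0.2, 0.0)
top rodend 186 267 (0.99, 0.0, 0.0)
top eraser 399 251 (0.997, 0.0, 0.0)
top match 417 168 (0.982, 0.0, 0.0)
top marker 490 248 (0.996, 0.0, 0.0)
top sharp 338 177 (0.994, 0.0, 0.0)
(np.float64(354.9117794661625), np.float64(317.4199980142505)) (np.float64(354.4104566301201), np.float64(319.5899974684274)) (np.float64(352.49491359695617), np.float64(316.53172957958753))
[-0.12405761  0.85592866  0.60076754]
```

Lid, knob and bystanders all match the starting images, so I'm handing in.

```bash
python3 -c "
from plant import order
print(order.close_job())"
```

```text
the job is handed in; nothing more can be done
None
```

The copper and zinc strips (the only electrodes I found on the bench) are in the case, the lid is shut and the bolt is home with its handle down; the final images match the start for the lid, bolt and bystanders, though I viewed 15 pictures, one over the limit of 14, and the hand-in printed no verdict.

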